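# Seat the dapping block in the bench stop

## Robot

A 6-joint arm with a two-finger parallel gripper is mounted at the origin on the work surface. World frame = base frame: x ahead of the robot, y to its left, z up, the work surface at z = 0. Lengths are in m, angles in rad, forces in N, time in s.
With the tool pointing down it reaches from about 0.25 to 0.725 m from the base axis. Payload 4 kg.
Tool frame: the origin (TCP) lies at the very end of the fingers, on their centre line; the grasp point (between the pads) lies 19 mm behind it; z points along the fingers, y is the line along which they close (so a half turn about z gives the same grasp; the last joint's range is limited). The gripper opens to 85 mm and grips with 20 to 120 N. Pads are 22 mm wide; open, the fingers measure 114 mm over their backs; the gripper's body (76 mm by 85 mm) begins 54 mm behind the grasp point. The pads swing forward as they close: fully open they stand 13 mm farther back than shut.
Start: joints at [1.25, 0.241, 0.005, 1.335, 0, 1.571], TCP at [0.158, 0.474, 0.231] pointing down, gripper open.
Joint ranges: [-2.72, 2.72], [-1.05, 1.87], [-1.09, 1.28], [-1.99, 2.15], [-1.42, 1.44], [-3.14, 3.14]. Speed limits (rad/s): [2.79, 2.79, 3.14, 3.14, 3.14, 3.14].

## Interface

Orientations are given as a unit quaternion [x, y, z, w].
In Python, from workcell import bot gives the robot as it stands.
- The arm moves only by the tool carry_out, never from a script. Its argument "increments" is one flat list of numbers, 5 for each row, row after row: the finger opening in cm, from 0 to 8.54, then the shift along the tool's x, y, z in cm, then the turn about the tool's z in rad. A call has exactly 5 rows; each row shifts and turns the commanded pose from where the row before left it, along the tool's axes as they then stand; what a row does not reach is not made up. A row lasts 1/8 s, in which the tool goes at most 62.5 mm and 10.7 degrees, less where a joint would pass 70% of its speed; a pose out of reach is approached as far as the arm can. A call with a gripper value outside its range is refused whole. The fingers move at their own pace and stop on an object; the grip force is fixed at half the most. Time passes only in rows, so rows that do not move let the fingers close, or fill a call up. It gives the time, the measured TCP pose, the force, the opening and the grip force at its end, in the units of the state.
- bot.get_obs(): the state, without advancing time (a new reading comes with each control period).
- bot.camera(name): name is "scene" or "top" or "wrist"; returns a dict with "pixels" (400x640x3 uint8, blue, green, red), "range_z" (400x640 float32, m along the optical axis (not along the pixel's ray), 0 where there is no reading), "mtx" (3x3 intrinsics, pixels), "D" ([k1, k2, p1, p2, k3] as OpenCV has them; the pictures are not rectified), "eye" and "attitude" of the camera in the world. Camera axes: x right, y down, z forward; pixel columns grow to the right and rows downward; lengths in m; the calibration is good to about 2 mm. A picture is of the moment at which its call begins.
- bot.job_done(): hands the job in; it is judged then, once.
Trained networks look in a picture, given as the dict that the camera call returned (one of the last four; its "shot" number tells which), for a name from the list of things; names that differ only in an ending like _2 or _b are one class to them, and where a whole thing is asked for, a point or a joint stands for the part that bears it (a point fixed in the world has none). Each returns a list of dicts, best first, with "p" (0 to 1); they miss things now and then, are a little off and sometimes report something else, mostly with a low value. They report only what shows in the picture. A call takes as long as a camera call. They do not tell look-alikes from the thing itself.
- bot.find_in(picture, name): "xyz" ([x, y, z] in m, in the coordinates of the camera as it stood for that picture, good to about 4 mm: the middle of the surface that is visible of it).
- bot.regions_of(picture, name): "mask" (400x640 bool, what is visible of it).
- bot.place_of(picture, name): "xyz" ([x, y, z] in m, in the coordinates of the camera as it stood for that picture, good to about 4 mm: a listed point, or the origin of a listed thing).
The state is a dict: "clock": time; "joint_pos": joint angles; "joint_vel": joint speeds; "tau": joint torques, N m; "eef_pos": TCP position; "tool_rot": TCP orientation; "ft_force": force on the tool from outside, world axes, zero at the start; "ft_torque": the same for the moment, N m; "grip_width": finger opening in m; "grasp_force": force on a finger pad.
Only numpy, scipy, OpenCV 4.12 (cv2) and the standard library are available. Lean on these libraries where they do the work, as an engineer would, in place of code of your own. Each camera call takes 0.05 s, during which the arm holds its last target. There are 200 camera calls.

## Task

Push the dapping block (the oblong steel block with round hollows in its top) along the bench into the corner of the aluminium angle stop, one long side flush against the long fence and one end flush against the fixed end stop, and slide the red jaw along the fence until it sits snug against the block's other end. Only push things along with the fingers, never pick up or tip a block, leave everything else where it is, and finish with the robot clear.

Things in the scene. Friction and masses are not known exactly. Their poses are not given: they have to be found in the camera images.
- dapping_block: Loose oblong block of bright steel, 50 (x) x 80 (y) x 20 (z) mm, about 0.6 kg, flat on the bench, seven round hollows in its top. Origin: centre of its underside; y axis along its 80 mm length, z up. Starts between robot and angle stop, left or right of the middle, turned up to 20 degrees. Slides under a push of 3 to 9 N.
- jig: Aluminium angle stop fixed to the bench, 25 mm high, turned up to 11 degrees. Origin: at bench level in the fence's working face, which looks to the jig's -x (the robot). Fence: x 0 to 20 mm, y -190 to +120 mm. Fixed end stop at the +y (left) end: y 100 to 120 mm, standing out to x = -35 mm; its working face (y = 100) looks to -y. Floor between: the bare bench.
- corner (a point): Point at bench level in the inner corner, where the working faces of fence and end stop meet. Axes as the jig's.
- seat (a point): Point at bench level where the origin of the dapping block lies when the block is fully home: 25 mm in front of the fence face and 40 mm from the end stop face. Axes as the jig's (the block may lie either way round).
- jaw (a joint): Red jaw sliding on the fence: travel in m along the jig's +y, towards the end stop. At 0 its working face is at jig y = -120 mm, 220 mm from the end stop; gap = 0.220 - value. Starts at 0 to 0.03, is 0.140 when touching a fully home block; track ends at 0.19. Stays where left, slides under about 3 N.
- jaw_face (a point): Centre of the jaw's working face (it looks to the end stop), 12.5 mm above the bench, 18 mm in front of the fence face. The jaw is 20 mm thick: its flat outer face, to push on, lies 20 mm from here along the jig's -y. The jaw reaches from the fence out to 35 mm in front of it, and from 2 to 34 mm above the bench.
- bench_block: Bystander: plain square steel bench block without hollows, 65 x 65 x 20 mm, 0.65 kg, loose, on the other side of the middle from the dapping block. Origin: centre of its underside.
- mallet: Bystander: small hammer lying on the bench to the robot's right, about 0.25 m long. Origin: on its underside, near its middle.
- file_jar: Bystander: glass jar of needle files, 68 mm wide, 155 mm high with the files, beyond the fence to the left. Origin: centre of its underside.
- spool: Bystander: copper wire spool, 52 mm wide, 30 mm high, beyond the fence. Origin: centre of its underside.
- ring_cone: Bystander: upright wooden ring cone, foot 52 mm wide, 70 mm high, on the right. Origin: centre of its underside.
- dish: Bystander: white ceramic bowl, 90 mm wide, 28 mm high, on the left. Origin: centre of its underside.
- tin: Bystander: amber glass jar with steel lid, 60 mm wide, 50 mm high, beyond the fence to the right. Origin: centre of its underside.
Mind the look-alikes: they are no part of the job. Leave any green look-alike of the dapping_block alone.

How it is judged:
At the end, for the whole second after the job is handed in: The dapping block lies flat and still in the corner, its long side within 3 mm of the fence, its end within 3 mm of the end stop, square to within 0.05 rad, and the jaw is within 3 mm of its position of touching the seated block (joint 0.137 to 0.143) (x of dapping_block in the frame of seat between -0.003 and 0.003 m and y of dapping_block in the frame of seat between -0.003 and 0.003 m and angle between the y axis of dapping_block and the y axis of jig, either way round below 0.05 rad and value of joint jaw between 0.137 and 0.143 m and height (world z) of dapping_block below 0.003 m and angle between dapping_block's own z axis and vertical below 0.05 rad and linear speed of dapping_block below 0.005 m/s).
It fails at once if A block is lifted off the bench (over 8 mm) or tipped (over 0.15 rad) (height (world z) of any of dapping_block, bench_block above 0.008 m or angle between any of dapping_block, bench_block's own z axis and vertical above 0.15 rad).
It fails at once if Another thing on the bench is moved by more than 15 mm (distance of any of bench_block, mallet, file_jar, spool, ring_cone, dish, tin from where it was at the start of the episode above 0.015 m).
It also fails if it takes over 58 s, if anything falls off the work surface, if the arm or the gripper's body presses on something with over 40 N, if the wrist force passes 120 N, or if a joint passes its speed limit or range.

## Working session

There is one attempt and no reset: what is moved stays moved. The work goes in short steps, Python scripts to look and compute and a tool call to move; the robot and the scene stay as the last step left them, time stands still between calls to the robot, and variables do not carry over. Pictures are saved under pics/ and viewed, at most 10 in all, crops included, and the job is handed in when it is done.

Besides the shell and the picture viewer there is one more tool, called after "Request:" as name(argument=value, ...) on one line, values as JSON. carry_out: Moves the arm, as the interface text tells. Its arguments: {"type":"object","properties":{"increments":{"type":"array","items":{"type":"number"}}},"required":["increments"]}

```bash
mkdir -p pics
cat > h.py <<'E'
import numpy as np, cv2
from scipy.spatial.transform import Rotation as R
from workcell import bot
def w(c,p): return R.from_quat(c["attitude"]).apply(p)+np.array(c["eye"])
def cloud(c,mask=None):
    m=(c["range_z"]>0)
    if mask is not None: m&=mask
    v,u=np.nonzero(m); z=c["range_z"][v,u]
    n=cv2.undistortPoints(np.stack([u,v],1).astype(np.float64)[:,None],np.array(c["mtx"]),np.array(c["D"]))[:,0]
    return w(c,np.c_[n*z[:,None],z]),u,v
def pix(c,P):
    q=R.from_quat(c["attitude"]).inv().apply(np.atleast_2d(P)-np.array(c["eye"]))
    return cv2.projectPoints(q,np.zeros(3),np.zeros(3),np.array(c["mtx"]),np.array(c["D"]))[0][:,0]
E
python3 - <<'E'
from h import *
o=bot.get_obs(); print({k:np.round(o[k],3) for k in("clock","eef_pos","tool_rot","ft_force","grip_width")})
for n in("top","scene"):
    c=bot.camera(n); cv2.imwrite(f"pics/{n}0.png",c["pixels"]); print(n,c["eye"])
    for t in("dapping_block","bench_block","jig","corner","seat","jaw_face","mallet","dish","file_jar","ring_cone","spool","tin"):
        print(t,[(np.round(w(c,d["xyz"]),3).tolist(),pix(c,w(c,d["xyz"])).round()[0].tolist(),round(d["p"],2)) for d in bot.place_of(c,t)[:3]])
E
```

```text
{'clock': np.float64(0.0), 'eef_pos': array([0.157, 0.474, 0.23 ]), 'tool_rot': array([ 0.16 ,  0.987, -0.001, -0.   ]), 'ft_force': array([-0.082,  0.022, -0.477]), 'grip_width': np.float64(0.085)}
top [ 0.46399612 -0.02848803  1.07258689]
dapping_block [([0.474, -0.142, 0.002], [361.0, 238.0], 0.92), ([0.369, -0.186, -0.004], [376.0, 275.0], 0.91), ([0.578, -0.242, 0.001], [396.0, 203.0], 0.61)]
bench_block [([0.471, 0.186, -0.002], [248.0, 236.0], 0.79)]
jig [([0.652, 0.022, 0.003], [306.0, 176.0], 0.91)]
corner [([0.639, 0.124, -0.002], [272.0, 180.0], 0.77)]
seat [([0.623, 0.083, -0.004], [285.0, 186.0], 0.85)]
jaw_face [([0.647, -0.095, 0.013], [346.0, 178.0], 0.55), ([0.755, -0.037, -0.008], [327.0, 143.0], 0.18)]
mallet [([0.345, -0.421, -0.001], [457.0, 285.0], 0.76), ([0.756, -0.038, -0.005], [328.0, 143.0], 0.27)]
dish [([0.592, 0.398, 0.005], [178.0, 193.0], 0.93), ([0.472, 0.188, -0.002], [247.0, 236.0], 0.48)]
file_jar [([0.731, 0.277, -0.004], [222.0, 148.0], 0.89)]
ring_cone [([0.546, -0.4, -0.002], [449.0, 215.0], 0.71)]
spool [([0.755, -0.04, -0.005], [328.0, 143.0]
[... 319 characters left out ...]
_block [([0.472, 0.191, 0.002], [338.0, 160.0], 0.6)]
jig [([0.654, 0.027, -0.001], [365.0, 213.0], 0.6), ([0.674, -0.352, -0.0], [302.0, 318.0], 0.53), ([0.619, 0.084, -0.0], [363.0, 196.0], 0.36)]
corner [([0.643, 0.123, 0.001], [376.0, 191.0], 0.74)]
seat [([0.619, 0.082, -0.003], [363.0, 197.0], 0.94)]
jaw_face [([0.641, -0.098, 0.014], [341.0, 236.0], 0.58)]
mallet [([0.344, -0.421, 0.001], [178.0, 278.0], 0.68)]
dish [([0.591, 0.399, 0.001], [395.0, 139.0], 0.52)]
file_jar [([0.724, 0.281, -0.003], [418.0, 172.0], 0.7)]
ring_cone [([0.544, -0.403, -0.002], [244.0, 310.0], 0.89)]
spool [([0.759, -0.044, 0.001], [388.0, 243.0], 0.83)]
tin [([0.676, -0.351, -0.001], [303.0, 319.0], 0.81)]
```

Run:
```python
from h import *
i=cv2.imread("pics/top0.png"); cv2.imwrite("pics/topc.png",cv2.resize(i[110:320,160:480],None,fx=2.5,fy=2.5,interpolation=cv2.INTER_CUBIC))
c=bot.camera("top"); cv2.imwrite
def rect(m,z0,z1,name):
    P,u,v=cloud(c,m); P=P[(P[:,2]>z0)&(P[:,2]<z1)]
    r=cv2.minAreaRect((P[:,:2]*1000).astype(np.float32)); print(name,len(P),np.round(r[0],1),np.round(r[1],1),round(r[2],1),"z",np.median(P[:,2]).round(4))
    return P
for t in("dapping_block","bench_block","jig","jaw"):
    for d in bot.regions_of(c,t)[:3]: 
        m=cv2.erode(d["mask"].astype(np.uint8),np.ones((1,1)))>0
        print(round(d["p"],2),c["pixels"][m].mean(0).round()); rect(m,.012,.05,t)
```

```text
0.88 [159. 169. 177.]
dapping_block 483 [ 475.8 -142.8] [80.5 49. ] 81.9 z 0.0196
0.81 [ 83. 138.  84.]
dapping_block 505 [ 368.1 -186.3] [80.3 50.3] 9.8 z 0.0195
0.78 [ 83. 138.  81.]
dapping_block 482 [ 576.5 -241. ] [50.4 80.3] 73.3 z 0.0198
0.79 [178. 195. 208.]
bench_block 528 [471.6 189.2] [65.3 66.5] 8.1 z 0.0194
0.65 [159. 171. 198.]
jig 995 [651.4 -10.3] [ 62.2 309. ] 5.2 z 0.025
0.52 [158. 169. 177.]
jig 485 [ 476.4 -142.8] [80.4 49.1] 81.9 z 0.0196
0.44 [ 38.  48. 193.]
jaw 161 [ 659.7 -105.7] [61.8 20. ] 2.0 z 0.0331
```

View pics/topc.png

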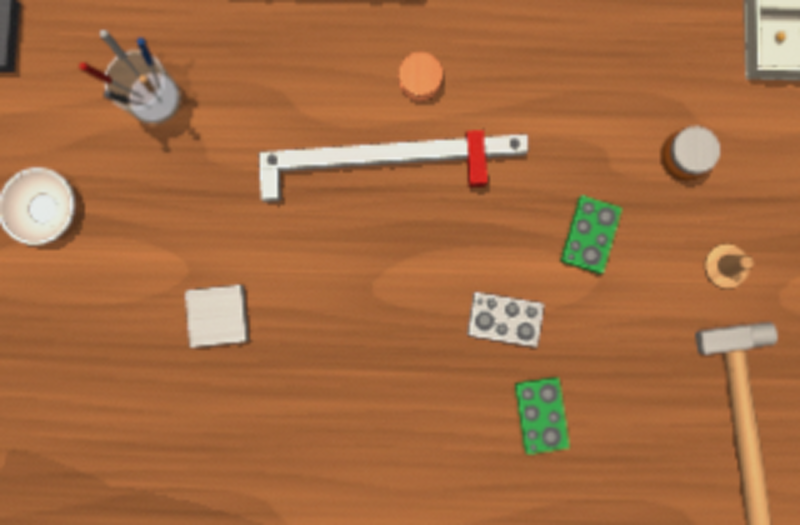

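The oblong candidates in the crop are bright steel with hollows at (506,320), green at (592,235) and (542,416), plus the plain square block at (216,316). I choose the bright steel one at world (0.476, -0.143). The red jaw is at (477,158). The end stop is at the left end of the fence, at (270,178). Next I fit the jig and start the approach.

```bash
cat >> h.py <<'E'
from scipy.optimize import minimize
def fitjig(c,x0=(.648,.02,.07)):
    P,u,v=cloud(c); P=P[(P[:,2]>.021)&(P[:,2]<.028)&(P[:,0]>.58)&(P[:,0]<.71)&(P[:,1]>-.23)&(P[:,1]<.18)][:,:2]
    def box(q,a,b,cc,d):
        dx=np.maximum(np.maximum(a-q[:,0],q[:,0]-b),0);dy=np.maximum(np.maximum(cc-q[:,1],q[:,1]-d),0);return np.hypot(dx,dy)
    def jf(p,Q):
        cs,s=np.cos(p[2]),np.sin(p[2]);D=Q-p[:2];return np.c_[D[:,0]*cs+D[:,1]*s,-D[:,0]*s+D[:,1]*cs]
    def cost(p):
        q=jf(p,P);e=np.minimum(box(q,0,.02,-.19,.12),box(q,-.035,.02,.1,.12));return np.minimum(e,.006).mean()*1e3
    r=min((minimize(cost,np.array(x0)+d,method="Nelder-Mead",options=dict(xatol=1e-5,fatol=1e-6,initial_simplex=np.array(x0)+d+np.array([[0,0,0],[.01,0,0],[0,.01,0],[0,0,.05]]))) for d in([0,0,0],[.004,.004,.01],[-.004,-.004,-.01])),key=lambda r:r.fun)
    return r.x,r.fun,len(P)
def rect(c,m,z0=.012,z1=.05):
    P,_,_=cloud(c,m);P=P[(P[:,2]>z0)&(P[:,2]<z1)];r=cv2.minAreaRect((P[:,:2]*1000).astype(np.float32));return np.array(r[0])/1000,r[1],r[2]
def togo(x,y,z,yaw):
    o=bot.get_obs();M=R.from_quat(o["tool_rot"]);a=M.as_matrix()[:,0];p=np.arctan2(a[1],a[0])
    d=np.array([x,y,z])-o["eef_pos"];t=p-yaw;t=(t+np.pi)%(2*np.pi)-np.pi
    print("tcp",np.round(o["eef_pos"],4),"yaw",round(np.degrees(p),1),"shift cm now-axes",np.round(M.inv().apply(d)*100,2),"turn",round(t,3),"goal-axes cm",np.round([100*(d[0]*np.cos(yaw)+d[1]*np.sin(yaw)),100*(d[0]*np.sin(yaw)-d[1]*np.cos(yaw)),-100*d[2]],2))
E
python3 - <<'E'
from h import *
c=bot.camera("top")
p,f,n=fitjig(c);print("jig",p.round(4),np.degrees(p[2]),f,n)
for n_ in("scene",):
    c=bot.camera(n_);print(n_,fitjig(c))
togo(.467,-.209,.1,np.radians(81.9))
E
```

```text
jig [0.6522 0.0244 0.0919] 5.265931928428338 0.11077069234037115 736
scene (array([0.65162438, 0.02305937, 0.09336719]), np.float64(0.25371854725207293), 619)
tcp [0.1577 0.4745 0.2313] yaw 161.6 shift cm now-axes [-50.91 -55.11  13.13] turn 1.391 goal-axes cm [-63.31  40.25  13.13]
```

Request:
carry_out(increments=[1.5,-3.4,-3.7,0,0,1.5,-3.4,-3.7,0,0,1.5,-3.4,-3.7,0,0,1.5,-3.4,-3.7,0,0,1.5,-3.4,-3.7,0,0])

```text
clock: 2.28
eef_pos: [0.2611, 0.244, 0.2315]
tool_rot: [0.159, 0.987, 0.0, 0.0]
ft_force: [1.4, 0.5, -0.4]
grip_width: 0.0153
grasp_force: 0.0
```

Request:
carry_out(increments=[1.5,-3.4,-3.7,0,0,1.5,-3.4,-3.7,0,0,1.5,-3.4,-3.7,0,0,1.5,-3.4,-3.7,0,0,1.5,-3.4,-3.7,0,0])

```text
clock: 2.9
eef_pos: [0.3642, 0.0145, 0.2317]
tool_rot: [0.16, 0.987, 0.0, 0.001]
ft_force: [-0.0, 0.6, 0.0]
grip_width: 0.0149
grasp_force: 0.0
```

Request:
carry_out(increments=[1.5,-3.4,-3.7,0,0,1.5,-3.4,-3.7,0,0,1.5,-3.4,-3.7,0,0,1.5,-3.4,-3.7,0,0,1.5,-3.3,-3.5,0,0])

```text
clock: 3.52
eef_pos: [0.4669, -0.2126, 0.2314]
tool_rot: [0.16, 0.987, 0.0, 0.0]
ft_force: [0.3, -0.0, -0.1]
grip_width: 0.0147
grasp_force: 0.0
```

Request:
carry_out(increments=[1.5,0,0,0,0.17,1.5,0,0,0,0.17,1.5,0,0,0,0.17,1.5,0,0,0,0.17,1.5,0,0,0,0.17])

```text
clock: 4.15
eef_pos: [0.4663, -0.2108, 0.2312]
tool_rot: [0.555, 0.832, -0.0, -0.0]
ft_force: [0.5, -0.2, 0.1]
grip_width: 0.0146
grasp_force: 0.0
```

Request:
carry_out(increments=[1.5,0,0,2,0.17,1.5,0,0,2,0.17,1.5,0,0,2,0.17,1.5,0,0,2,0.03,1.5,0,0,2,0])

```text
clock: 4.78
eef_pos: [0.4664, -0.2108, 0.1307]
tool_rot: [0.755, 0.656, 0.0, 0.0]
ft_force: [-0.0, 0.4, 0.1]
grip_width: 0.0152
grasp_force: 0.0
```

Run:
```python
from h import *
togo(.467,-.209,.006,np.radians(81.9)); print(bot.get_obs()["grip_width"])
c=bot.camera("wrist"); cv2.imwrite("pics/w1.png",c["pixels"]); print(c["eye"])
P=[(d["p"],rect(c,d["mask"])) for d in bot.regions_of(c,"dapping_block")[:3]];print(P)
c=bot.camera("top");print([(d["p"],rect(c,d["mask"])) for d in bot.regions_of(c,"dapping_block")[:3]])
```

```text
tcp [ 0.4664 -0.2108  0.1307] yaw 82.0 shift cm now-axes [ 0.19  0.04 12.47] turn 0.001 goal-axes cm [ 0.19  0.04 12.47]
0.015211466008828634
[ 0.47824932 -0.12767594  0.27493012]
[(0.96, (array([ 0.47531049, -0.14213232]), (79.82771301269531, 50.13094711303711), 81.67532348632812)), (0.86, (array([ 0.36843344, -0.18522639]), (80.80937957763672, 50.6150016784668), 9.266861915588379)), (0.69, (array([ 0.57565826, -0.23984079]), (50.20154571533203, 80.86249542236328), 73.86864471435547))]
[(0.81, (array([ 0.57645746, -0.24117401]), (50.65678024291992, 80.34235382080078), 73.8134994506836)), (0.79, (array([ 0.36802689, -0.1865661 ]), (81.25450897216797, 50.87300491333008), 9.516351699829102)), (0.74, (array([ 0.47601416, -0.14305286]), (80.64220428466797, 49.518367767333984), 81.95919799804688))]
```

View pics/w1.png

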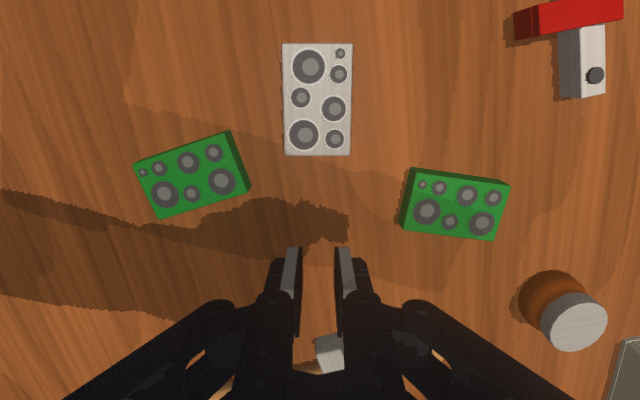

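Wrist view: the steel block is straight ahead at (317,98), with the greens off to the sides at (190,175) and (455,205). I descend behind its right end and push.

Request:
carry_out(increments=[1.5,0,0,3.5,0,1.5,0,0,3.5,0,1.5,0,0,3.0,0,1.5,0,0,2.4,0,1.5,0,0,0,0])

```text
clock: 5.6
eef_pos: [0.4656, -0.2105, 0.0067]
tool_rot: [0.755, 0.656, -0.001, -0.001]
ft_force: [-0.6, 0.1, 1.0]
grip_width: 0.0153
grasp_force: 0.0
```

Request:
carry_out(increments=[1.5,0.8,0,0,0,1.5,0.8,0,0,0,1.5,0.8,0,0,0,1.5,0.8,0,0,0,1.5,0.8,0,0,0])

```text
clock: 6.22
eef_pos: [0.4732, -0.1726, 0.0088]
tool_rot: [0.755, 0.656, -0.001, 0.003]
ft_force: [-1.2, -5.1, 3.4]
grip_width: 0.0148
grasp_force: 2.9
```

Run:
```python
from h import *
togo(.4877,.006,.006,np.radians(95.3))
for n in("wrist","top"):
    c=bot.camera(n)
    if n=="wrist":cv2.imwrite("pics/w2.png",c["pixels"])
    print([(d["p"],rect(c,d["mask"])) for d in bot.regions_of(c,"dapping_block")[:3]])
```

```text
tcp [ 0.4732 -0.1726  0.0088] yaw 81.9 shift cm now-axes [17.89 -1.07  0.2 ] turn -0.233 goal-axes cm [17.65  3.09  0.28]
[(0.98, (array([ 0.47858072, -0.12088289]), (80.27611541748047, 50.25827407836914), 81.81407165527344)), (0.89, (array([ 0.57558801, -0.23879471]), (50.67821502685547, 81.69355773925781), 73.1890640258789)), (0.74, (array([ 0.36842691, -0.18444681]), (81.72491455078125, 50.64519500732422), 10.45239543914795))]
[(0.94, (array([ 0.47990356, -0.11735415]), (73.39183807373047, 49.909568786621094), 81.90930938720703)), (0.66, (array([ 0.58669293, -0.24365549]), (50.901649475097656, 58.47591018676758), 71.81915283203125))]
```

Request:
carry_out(increments=[1.5,1.0,0,0,-0.016,1.5,1.0,0,0,-0.016,1.5,1.0,0,0,-0.016,1.5,1.0,0,0,-0.016,1.5,1.0,0,0,-0.016])

```text
clock: 7.05
eef_pos: [0.4782, -0.1228, 0.0081]
tool_rot: [0.728, 0.685, -0.0, 0.002]
ft_force: [-0.4, -6.7, 4.8]
grip_width: 0.0149
grasp_force: 3.1
```

Request:
carry_out(increments=[1.5,1.0,0,0,-0.016,1.5,1.0,0,0,-0.016,1.5,1.0,0,0,-0.016,1.5,1.0,0,0,-0.016,1.5,1.0,0,0,-0.016])

```text
clock: 7.68
eef_pos: [0.4797, -0.0728, 0.0081]
tool_rot: [0.7, 0.714, -0.0, 0.002]
ft_force: [2.0, -5.7, 3.9]
grip_width: 0.015
grasp_force: 3.2
```

Run:
```python
from h import *
togo(.4877,.006,.006,np.radians(95.3))
c=bot.camera("wrist")
print([(d["p"],rect(c,d["mask"])) for d in bot.regions_of(c,"dapping_block")[:1]])
```

```text
tcp [ 0.4797 -0.0728  0.0081] yaw 91.1 shift cm now-axes [7.86 0.95 0.19] turn -0.073 goal-axes cm [7.77 1.52 0.21]
[(0.44, (array([ 0.32788998, -0.1665453 ]), (6.093872547149658, 1.498356580734253), 20.579938888549805))]
```

Request:
carry_out(increments=[1.5,1.0,0,0,-0.015,1.5,1.0,0,0,-0.015,1.5,1.0,0,0,-0.015,1.5,1.0,0,0,-0.015,1.5,1.0,0,0,-0.015])

```text
clock: 8.4
eef_pos: [0.4768, -0.0227, 0.0077]
tool_rot: [0.673, 0.74, -0.001, 0.001]
ft_force: [0.6, -6.1, 4.1]
grip_width: 0.0149
grasp_force: 3.0
```

Request:
carry_out(increments=[1.5,1.0,0,0,0,1.5,1.0,0,0,0,1.5,0.7,0,0,0,1.5,0,0,0,0,1.5,-1.0,0,0,0])

```text
clock: 9.02
eef_pos: [0.4736, -0.004, 0.0068]
tool_rot: [0.672, 0.74, 0.0, -0.001]
ft_force: [0.4, 0.6, -0.2]
grip_width: 0.0148
grasp_force: 0.0
```

Request:
carry_out(increments=[3.5,-2.0,0,0,0,3.5,-2.0,0,-3,0,3.5,0,0,-4,0,3.5,0,0,-4,0,3.5,0,0,-2,0])

```text
clock: 9.65
eef_pos: [0.4786, -0.0447, 0.1389]
tool_rot: [0.673, 0.74, 0.001, -0.0]
ft_force: [-0.5, 0.6, -1.2]
grip_width: 0.0347
grasp_force: 0.0
```

Run:
```python
from h import *
c=bot.camera("wrist")
cv2.imwrite("pics/w3.png",c["pixels"])
print([(d["p"],rect(c,d["mask"])) for d in bot.regions_of(c,"dapping_block")[:3]])
c=bot.camera("top")
print([(d["p"],rect(c,d["mask"])) for d in bot.regions_of(c,"dapping_block")[:3]])
print(fitjig(c,(.652,.024,.092)))
```

```text
[(0.84, (array([ 0.57732227, -0.23259552]), (37.87348175048828, 82.26556396484375), 69.91925048828125)), (0.83, (array([ 0.36352789, -0.16621606]), (81.86292266845703, 27.560012817382812), 22.076671600341797)), (0.59, (array([0.4682403 , 0.05481453]), (49.92573928833008, 76.69758605957031), 5.708493232727051))]
[(0.97, (array([ 0.57652319, -0.24140645]), (51.18485641479492, 80.91738891601562), 73.85728454589844)), (0.65, (array([ 0.543242  , -0.39974466]), (26.420700073242188, 34.763038635253906), 32.563297271728516)), (0.64, (array([0.46673141, 0.06660535]), (46.837974548339844, 57.32297897338867), 5.353320121765137))]
(array([0.65202853, 0.0243259 , 0.09168226]), np.float64(0.12811699477981559), 726)
```

View pics/w3.png

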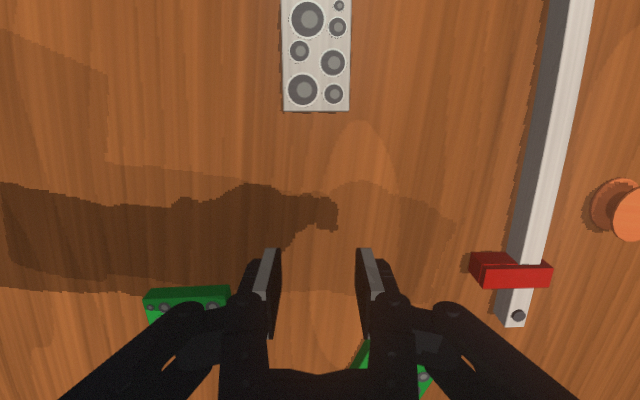

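The block is at (316,55) in the wrist view, nearly parallel to the fence, about 12 mm short of the end stop position. Next I get behind its long side.

Run:
```python
from h import *
print(bot.get_obs()["joint_pos"].round(3) if hasattr(bot.get_obs()["joint_pos"],"round") else bot.get_obs()["joint_pos"])
togo(.412,.051,.006,np.radians(185.3))
```

```text
[-9.300e-02  2.670e-01 -2.170e-01  1.088e+00  1.000e-03  1.383e+00]
tcp [ 0.4777 -0.0445  0.1364] yaw 95.4 shift cm now-axes [10.12 -5.62 13.06] turn -1.569 goal-axes cm [ 5.66 10.12 13.04]
```

Request:
carry_out(increments=[3.5,3.4,-1.9,0,0,3.5,3.4,-1.9,0,0,3.5,3.3,-1.8,0,0,3.5,0,0,0,-0.17,3.5,0,0,0,-0.17])

```text
clock: 10.48
eef_pos: [0.4112, 0.0512, 0.1354]
tool_rot: [0.535, 0.845, -0.001, -0.002]
ft_force: [-0.0, -0.3, -0.4]
grip_width: 0.035
grasp_force: 0.0
```

Request:
carry_out(increments=[3.5,0,0,0,-0.175,3.5,0,0,0,-0.175,3.5,0,0,0,-0.175,3.5,0,0,0,-0.175,3.5,0,0,0,-0.175])

```text
clock: 11.1
eef_pos: [0.4114, 0.0506, 0.1353]
tool_rot: [0.127, 0.992, -0.0, -0.002]
ft_force: [-0.1, 0.3, -0.7]
grip_width: 0.0349
grasp_force: 0.0
```

Request:
carry_out(increments=[3.5,0,0,2,-0.175,3.5,0,0,2,-0.175,3.5,0,0,2,0,3.5,0,0,2,0,3.5,0,0,0,0])

```text
clock: 11.72
eef_pos: [0.4098, 0.0504, 0.0546]
tool_rot: [-0.045, 0.999, -0.0, -0.004]
ft_force: [-0.3, -0.0, -0.4]
grip_width: 0.0349
grasp_force: 0.0
```

Run:
```python
from h import *
togo(.412,.051,.005,np.radians(185.3))
for n in("top","scene"):
    c=bot.camera(n)
    print([(d["p"],rect(c,d["mask"])) for d in bot.regions_of(c,"dapping_block")[:3]])
```

```text
tcp [0.4098 0.0504 0.0546] yaw -174.9 shift cm now-axes [-0.26  0.04  4.96] turn -0.003 goal-axes cm [-0.22  0.04  4.96]
[(0.75, (array([ 0.57591223, -0.24082948]), (50.959835052490234, 79.67894744873047), 73.45207214355469)), (0.7, (array([ 0.3682309, -0.1861221]), (80.57283020019531, 50.03343963623047), 9.964330673217773)), (0.58, (array([0.47218256, 0.05663535]), (45.349544525146484, 80.25385284423828), 1.4676262140274048))]
[(0.83, (array([0.46817432, 0.05635245]), (51.4166374206543, 87.87255859375), 5.229485034942627)), (0.65, (array([ 0.36797427, -0.18716154]), (82.4294204711914, 53.41484832763672), 9.057697296142578)), (0.6, (array([ 0.57497668, -0.24337921]), (49.466766357421875, 82.2157211303711), 73.97813415527344))]
```

Request:
carry_out(increments=[3.5,0,0,2.5,-0.003,3.5,0,0,2.4,0,3.5,0,0,0,0,3.5,-1.0,0,0,0,3.5,-1.0,0,0,0])

```text
clock: 12.55
eef_pos: [0.4342, 0.0527, 0.0094]
tool_rot: [-0.046, 0.999, 0.0, 0.001]
ft_force: [-5.2, -0.8, 4.4]
grip_width: 0.0352
grasp_force: 3.1
```

Request:
carry_out(increments=[3.5,-1.0,0,0,0,3.5,-1.0,0,0,0,3.5,-1.0,0,0,0,3.5,-1.0,0,0,0,3.5,-1.0,0,0,0])

```text
clock: 13.18
eef_pos: [0.481, 0.057, 0.0085]
tool_rot: [-0.046, 0.999, -0.0, -0.002]
ft_force: [-6.5, -0.0, 4.8]
grip_width: 0.0352
grasp_force: 3.4
```

Request:
carry_out(increments=[3.5,-1.0,0,0,0,3.5,-1.0,0,0,0,3.5,-1.0,0,0,0,3.5,-1.0,0,0,0,3.5,-1.0,0,0,0])

```text
clock: 13.8
eef_pos: [0.5311, 0.0616, 0.0086]
tool_rot: [-0.046, 0.999, -0.0, -0.002]
ft_force: [-5.9, -0.4, 4.1]
grip_width: 0.035
grasp_force: 3.1
```

Run:
```python
from h import *
togo(.592,.069,.005,np.radians(185.3))
c=bot.camera("scene");cv2.imwrite("pics/s4.png",cv2.resize(c["pixels"][120:300,220:460],None,fx=3,fy=3))
for d in bot.regions_of(c,"dapping_block")[:3]:print(d["p"],rect(c,d["mask"]))
```

```text
tcp [0.5311 0.0616 0.0086] yaw -174.7 shift cm now-axes [-6.13  0.17  0.33] turn -0.0 goal-axes cm [-6.13  0.17  0.36]
0.91 (array([ 0.36753766, -0.1880732 ]), (81.77041625976562, 51.46549606323242), 9.928478240966797)
0.83 (array([0.56895258, 0.06173146]), (48.73112869262695, 79.04573822021484), 3.862164258956909)
0.73 (array([ 0.57529718, -0.24296286]), (50.16011428833008, 81.9190444946289), 72.43788146972656)
```

View pics/s4.png

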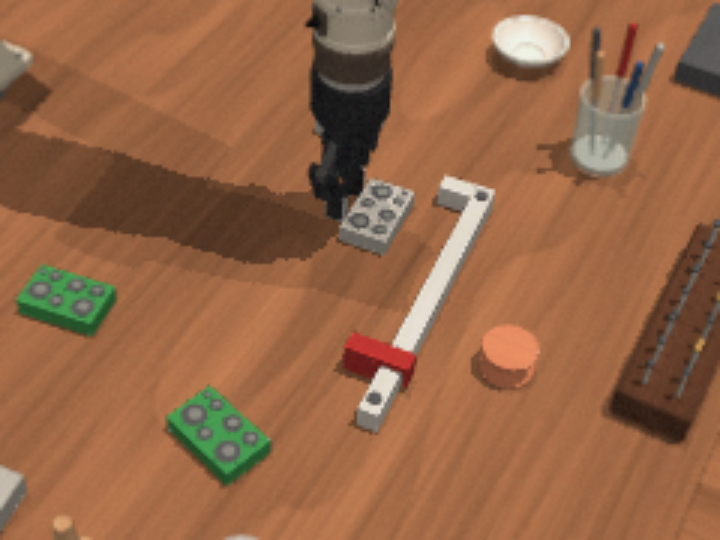

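The block sits square between the fingers and the fence at (375,215) in the crop, clear of the end stop at (460,190). Continue.

Request:
carry_out(increments=[3.5,-1.0,0,0,0,3.5,-1.0,0,0,0,3.5,-1.0,0,0,0,3.5,-1.0,0,0,0,3.5,-0.8,0,0,0])

```text
clock: 14.52
eef_pos: [0.5795, 0.0661, 0.0083]
tool_rot: [-0.046, 0.999, -0.0, -0.001]
ft_force: [-6.3, -1.3, 4.4]
grip_width: 0.0351
grasp_force: 2.9
```

Request:
carry_out(increments=[3.5,-0.2,0,0,0,3.5,-0.2,0,0,0,3.5,-0.1,0,0,0,3.5,-0.1,0,0,0,3.5,0,0,0,0])

```text
clock: 15.15
eef_pos: [0.5853, 0.0666, 0.0084]
tool_rot: [-0.046, 0.999, -0.0, -0.001]
ft_force: [-5.1, -0.3, 3.5]
grip_width: 0.0347
grasp_force: 2.6
```

Request:
carry_out(increments=[3.5,-0.1,0,0,0,3.5,-0.1,0,0,0,3.5,-0.1,0,0,0,3.5,-0.1,0,0,0,3.5,0,0,0,0])

```text
clock: 15.78
eef_pos: [0.5859, 0.0667, 0.0083]
tool_rot: [-0.046, 0.999, -0.0, -0.004]
ft_force: [-12.5, -0.5, 9.7]
grip_width: 0.0351
grasp_force: 6.4
```

The block is against the fence (force rising to 12.5 N with no more travel). I back off, then go round to the jaw's outer face.

Request:
carry_out(increments=[3.5,1.0,0,0,0,3.5,2.0,0,-1,0,3.5,0,0,-4,0,3.5,0,0,-4,0,3.5,0,0,-3,0])

```text
clock: 16.4
eef_pos: [0.5624, 0.0646, 0.1309]
tool_rot: [-0.046, 0.999, 0.0, 0.003]
ft_force: [1.3, -0.1, -0.6]
grip_width: 0.035
grasp_force: 0.0
```

Request:
carry_out(increments=[0,0,4,0,0.175,0,0,0,0,0.175,0,0,0,0,0.175,0,0,0,0,0.175,0,0,0,0,0.175])

```text
clock: 17.02
eef_pos: [0.5581, 0.1045, 0.1289]
tool_rot: [0.384, 0.923, 0.001, 0.001]
ft_force: [0.8, 0.7, -0.4]
grip_width: -0.0001
grasp_force: 0.0
```

Request:
carry_out(increments=[0,0,0,0,0.175,0,0,0,0,0.175,0,0,0,0,0.175,0,0,0,0,0.171,0,0,0,0,0])

```text
clock: 17.65
eef_pos: [0.5578, 0.1044, 0.1288]
tool_rot: [0.673, 0.74, 0.001, 0.001]
ft_force: [0.8, 0.3, 0.1]
grip_width: -0.0002
grasp_force: 0.0
```

```bash
cat >> h.py <<'E'
J=np.array([.652,.0244,.0919])
def jig2w(a,b): c,s=np.cos(J[2]),np.sin(J[2]); return J[0]+a*c-b*s, J[1]+a*s+b*c
def w2jig(P):
    c,s=np.cos(J[2]),np.sin(J[2]);D=np.atleast_2d(P)[:,:2]-J[:2];return np.c_[D[:,0]*c+D[:,1]*s,-D[:,0]*s+D[:,1]*c]
E
python3 - <<'E'
from h import *
togo(*jig2w(-.022,-.175),.009,np.radians(95.3))
c=bot.camera("wrist");cv2.imwrite("pics/w5.png",c["pixels"])
for c in(c,bot.camera("top"),bot.camera("scene")):
  for t in("jaw","dapping_block"):
    for d in bot.regions_of(c,t)[:3]:
        r=rect(c,d["mask"]);print(t,round(d["p"],2),w2jig(r[0]).round(4),np.round(r[1],1),round(r[2],1))
  try: print(fitjig(c,J))
  except Exception as e: print(e)
E
```

```text
tcp [0.5578 0.1044 0.1288] yaw 95.4 shift cm now-axes [-26.34   6.36  11.99] turn 0.002 goal-axes cm [-26.33   6.43  11.98]
dapping_block 0.76 [[-0.0258  0.0492]] [50.5 79.7] 5.5
(array([0.64830716, 0.02507212, 0.09573251]), np.float64(2.6534196653471924), 9933)
jaw 0.73 [[-0.0045 -0.1295]] [61.8 21. ] 7.6
dapping_block 0.93 [[-0.0998 -0.2567]] [49.7 80. ] 73.4
dapping_block 0.86 [[-0.0248  0.0481]] [49.9 80.3] 4.1
dapping_block 0.55 [[-0.3019 -0.1841]] [79.8 50.7] 9.9
(array([0.65228594, 0.01848989, 0.09709432]), np.float64(1.116369032504205), 767)
jaw 0.76 [[-0.0047 -0.1283]] [62.4 28.7] 7.1
dapping_block 0.68 [[-0.3021 -0.1852]] [81.5 51.3] 9.4
dapping_block 0.6 [[-0.0263  0.047 ]] [48.8 84.7] 5.5
dapping_block 0.57 [[-0.1001 -0.2585]] [51.2 81.4] 72.9
(array([0.65142074, 0.02273694, 0.09477824]), np.float64(0.9751949534853743), 719)
```

View pics/w5.png

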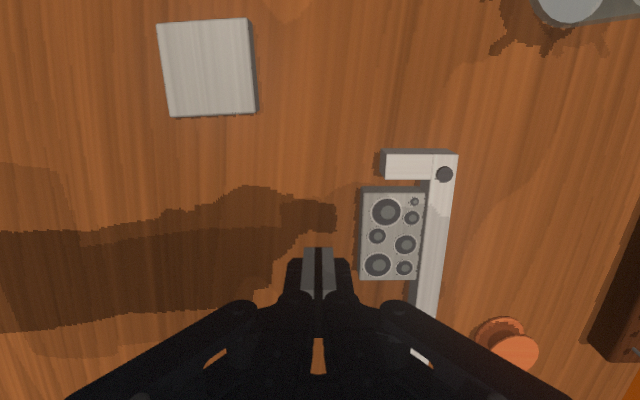

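The block (392,235) is flush with the fence and about 11 mm short of the end stop (420,165). Next the jaw.

Request:
carry_out(increments=[0,-5.3,1.3,0,0,0,-5.3,1.3,0,0,0,-5.3,1.3,0,0,0,-5.3,1.3,0,0,0,-5.1,1.2,0,0])

```text
clock: 18.73
eef_pos: [0.6452, -0.1536, 0.1283]
tool_rot: [0.674, 0.739, 0.0, 0.0]
ft_force: [0.8, 0.3, -0.0]
grip_width: -0.0001
grasp_force: 0.0
```

Request:
carry_out(increments=[0,0,0,2,0,0,0,0,2,0,0,0,0,1,0,0,0,0,0,0,0,0,0,0,0])

```text
clock: 19.35
eef_pos: [0.6453, -0.1517, 0.0792]
tool_rot: [0.674, 0.739, 0.0, 0.001]
ft_force: [-0.2, -0.2, 0.8]
grip_width: -0.0
grasp_force: 0.0
```

Run:
```python
from h import *
togo(*jig2w(-.022,-.175),.009,np.radians(95.3))
c=bot.camera("wrist");cv2.imwrite("pics/w6.png",c["pixels"])
for d in bot.regions_of(c,"jaw")[:2]:
        r=rect(c,d["mask"],.03,.037);print(round(d["p"],2),w2jig(r[0]).round(4),np.round(r[1],1),round(r[2],1))
```

```text
tcp [ 0.6453 -0.1517  0.0792] yaw 95.3 shift cm now-axes [-0.02  0.08  7.02] turn -0.0 goal-axes cm [-0.03  0.09  7.02]
0.67 [[-0.0046 -0.1294]] [62.  20.7] 5.5
0.23 [[-0.0043 -0.1492]] [62.4 60.2] 5.5
```

View pics/w6.png

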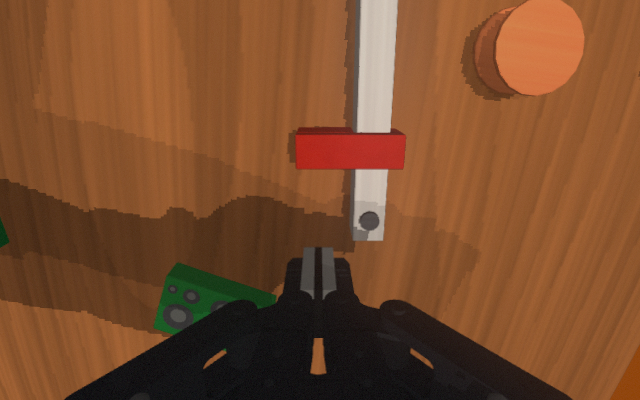

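The jaw is ahead at (350,150), with the fingers on its robot-facing part, clear of the fence. Lower and push.

Request:
carry_out(increments=[0,0,0,2.5,0,0,0,0,2.5,0,0,0,0,2,0,0,0,0,0,0,0,1.0,0,0,0])

```text
clock: 20.08
eef_pos: [0.6447, -0.1423, 0.0096]
tool_rot: [0.674, 0.739, 0.001, 0.001]
ft_force: [1.1, -0.3, 0.2]
grip_width: 0.0003
grasp_force: 0.0
```

Request:
carry_out(increments=[0,1.0,0,0,0,0,1.0,0,0,0,0,1.0,0,0,0,0,1.0,0,0,0,0,1.0,0,0,0])

```text
clock: 20.7
eef_pos: [0.6395, -0.0916, 0.0087]
tool_rot: [0.674, 0.739, 0.0, 0.001]
ft_force: [1.9, -2.8, 2.3]
grip_width: -0.0001
grasp_force: 1.5
```

Request:
carry_out(increments=[0,1.0,0,0,0,0,1.0,0,0,0,0,1.0,0,0,0,0,1.0,0,0,0,0,1.0,0,0,0])

```text
clock: 21.32
eef_pos: [0.6345, -0.0416, 0.0083]
tool_rot: [0.674, 0.739, 0.0, 0.0]
ft_force: [2.2, -3.6, 0.7]
grip_width: 0.0003
grasp_force: 1.5
```

Run:
```python
from h import *
togo(*jig2w(-.022,-.0118),.009,np.radians(95.3))
c=bot.camera("wrist")
for t in("jaw","dapping_block"):
  for d in bot.regions_of(c,t)[:2]:
        r=rect(c,d["mask"],.03 if t=="jaw" else .012,.037);print(t,round(d["p"],2),w2jig(r[0]).round(4),np.round(r[1],1),round(r[2],1))
```

```text
tcp [ 0.6345 -0.0416  0.0083] yaw 95.3 shift cm now-axes [ 5.23  0.15 -0.07] turn -0.0 goal-axes cm [ 5.23  0.15 -0.07]
jaw 0.82 [[-0.0045 -0.0423]] [62.3 21.2] 5.6
dapping_block 0.61 [[-0.0256  0.028 ]] [50.4 38.3] 5.3
```

Request:
carry_out(increments=[0,1.0,0,0,0,0,1.0,0,0,0,0,1.0,0,0,0,0,0.8,0,0,0,0,0.5,0,0,0])

```text
clock: 22.1
eef_pos: [0.63, 0.0006, 0.0079]
tool_rot: [0.674, 0.739, -0.001, 0.0]
ft_force: [-1.6, -6.2, -1.4]
grip_width: -0.0001
grasp_force: 3.0
```

Request:
carry_out(increments=[0,0.3,0,0,0,0,0.2,0,0,0,0,0.1,0,0,0,0,0.1,0,0,0,0,0,0,0,0])

```text
clock: 22.72
eef_pos: [0.6294, 0.0065, 0.0079]
tool_rot: [0.674, 0.739, -0.001, 0.0]
ft_force: [-1.7, -4.8, -1.5]
grip_width: -0.0001
grasp_force: 2.6
```

Request:
carry_out(increments=[0,0.1,0,0,0,0,0.1,0,0,0,0,0.1,0,0,0,0,0,0,0,0,0,0,0,0,0])

```text
clock: 23.35
eef_pos: [0.6292, 0.0095, 0.008]
tool_rot: [0.674, 0.739, -0.001, 0.0]
ft_force: [-1.5, -5.4, -1.4]
grip_width: -0.0002
grasp_force: 2.6
```

Request:
carry_out(increments=[0,0.1,0,0,0,0,0.1,0,0,0,0,0.1,0,0,0,0,0.1,0,0,0,0,0,0,0,0])

```text
clock: 23.98
eef_pos: [0.629, 0.0113, 0.008]
tool_rot: [0.675, 0.738, -0.002, 0.002]
ft_force: [-0.8, -11.2, -1.4]
grip_width: 0.0003
grasp_force: 5.3
```

Run:
```python
from h import *
togo(*jig2w(-.022,-.0118),.009,np.radians(95.3))
c=bot.camera("wrist")
for t in("jaw","dapping_block"):
  for d in bot.regions_of(c,t)[:2]:
        r=rect(c,d["mask"],.03 if t=="jaw" else .012,.037);print(t,round(d["p"],2),w2jig(r[0]).round(4),np.round(r[1],1),round(r[2],1))
```

```text
tcp [0.629  0.0113 0.008 ] yaw 95.1 shift cm now-axes [-0.08  0.21 -0.1 ] turn -0.003 goal-axes cm [-0.08  0.21 -0.1 ]
jaw 0.66 [[-0.0047  0.0112]] [62.2 20.8] 4.9
dapping_block 0.81 [[-0.0256  0.0606]] [50.3 79.5] 5.4
dapping_block 0.44 [[-0.0042  0.0346]] [ 62.2 131.4] 4.2
```

Request:
carry_out(increments=[0,0.1,0,0,0,0,0.1,0,0,0,0,0,0,0,0,0,-1.0,0,0,0,0,-2.0,0,0,0])

```text
clock: 24.75
eef_pos: [0.6327, -0.0126, 0.0088]
tool_rot: [0.673, 0.74, 0.001, 0.0]
ft_force: [0.1, 0.7, -0.1]
grip_width: -0.0001
grasp_force: 0.0
```

Request:
carry_out(increments=[0,0,0,-4,0,0,0,0,-5,0,0,0,0,-4,0,0,-3,-3,0,0,0,-3,-3,0,0])

```text
clock: 25.38
eef_pos: [0.5783, -0.0792, 0.1397]
tool_rot: [0.673, 0.739, 0.001, 0.001]
ft_force: [-0.7, -1.0, -0.4]
grip_width: 0.0003
grasp_force: 0.0
```

Request:
carry_out(increments=[0,-4,-4,0,0,0,-2,-2,0,0,0,0,0,0,0,0,0,0,0,0,0,0,0,0,0])

```text
clock: 26.0
eef_pos: [0.5243, -0.1431, 0.1384]
tool_rot: [0.673, 0.739, 0.0, 0.0]
ft_force: [0.1, -0.5, 0.4]
grip_width: -0.0
grasp_force: 0.0
```

Run:
```python
from h import *
togo(.5,-.05,.15,np.radians(95.3))
for n in("wrist","top","scene"):
  c=bot.camera(n); print(n, bot.get_obs()["clock"])
  if n!="top": cv2.imwrite(f"pics/{n}7.png",c["pixels"] if n=="wrist" else cv2.resize(c["pixels"][120:300,220:460],None,fx=3,fy=3))
  for t in("jaw","dapping_block"):
    for d in bot.regions_of(c,t)[:2]:
        r=rect(c,d["mask"],.03 if t=="jaw" else .012,.037);print(t,round(d["p"],2),w2jig(r[0]).round(4),np.round(r[1],1),round(r[2],1))
  if n=="top": print(fitjig(c,J))
```

```text
tcp [ 0.5243 -0.1431  0.1384] yaw 95.4 shift cm now-axes [ 9.5  -1.55 -1.16] turn 0.001 goal-axes cm [ 9.5  -1.56 -1.16]
wrist 26.05
dapping_block 0.89 [[-0.302  -0.1827]] [81.4 50.5] 9.5
dapping_block 0.89 [[-0.0973 -0.2487]] [35.4 79.9] 73.6
top 26.2
jaw 0.57 [[-0.0038  0.0107]] [62.1 17.7] 6.8
dapping_block 0.65 [[-0.0251  0.0596]] [49.7 79.5] 5.5
(array([0.65125934, 0.02299487, 0.09979309]), np.float64(0.9023430191635828), 871)
scene 26.35
jaw 0.56 [[-0.2244 -0.3871]] [0. 0.] 0.0
jaw 0.52 [[-0.0045  0.0082]] [62.2 23.2] 6.8
dapping_block 0.78 [[-0.027   0.0488]] [ 46.7 100.1] 4.6
dapping_block 0.75 [[-0.0043 -0.0358]] [ 68.  314.6] 9.0
```

View pics/wrist7.png

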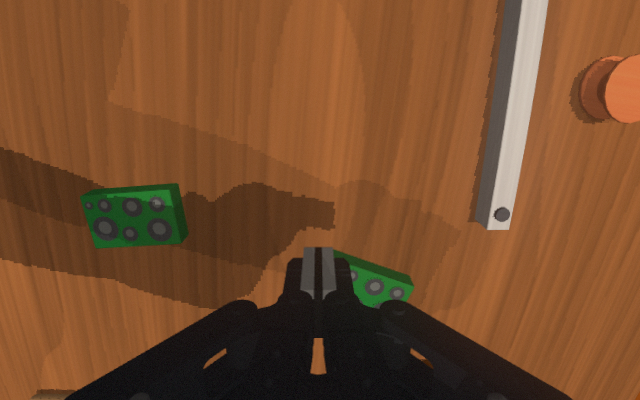

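View pics/scene7.png

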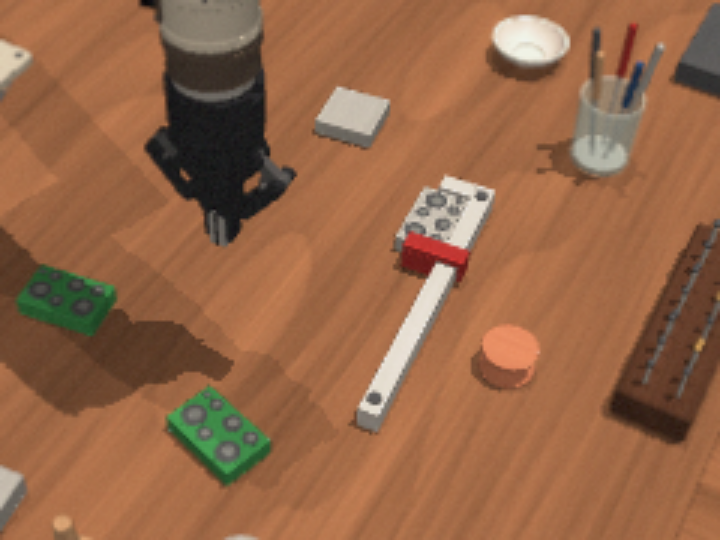

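The block sits in the corner at (440,215) in the crop, with the red jaw (435,255) against its end. Measured jig position is (-25, 60) mm at 0.2–0.3° off square. The robot is clear, so I hand in.

```bash
python3 -c "
from workcell import bot
print(bot.job_done())"
```

```text
the job is handed in; nothing more can be done
None
```

I handed in the job with the dapping block pushed home in the corner against the fence and end stop, the red jaw snug against its other end, and the robot clear. My last camera check put the block within about 1 mm of the seat point, but the hand-in call returned no verdict.

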